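# Sort the ski-tuning pieces into their sample-marked trays

## Task

Sort the five loose tuning pieces on the bench (two round wax tins, two edge stones, one U-shaped jaw cover) into the three wooden trays: each piece goes into the tray that carries a fixed sample of its own kind on its ledge. Lay every piece flat on the tray's floor, the same way up as it lies now and not on top of another, and leave the mug and the screwdriver where they are.

Things in the scene. Friction and masses are not known exactly. Their poses are not given: they have to be found in the camera images.
- tin_a: One of two identical flat round wax tins, bare metal: diameter 56 mm, 22 mm high. Origin at the centre of its underside, z up.
- tin_b: The other wax tin, the same as tin_a.
- stone_a: One of two identical plain rectangular edge stones (whitish ceramic bar): 70 mm long (its x), 25 mm wide (its y), 18 mm high. Origin at the centre of its underside, z up.
- stone_b: The other edge stone, the same as stone_a.
- jaw_cover: The one loose vise-jaw cover: a black rubber U-shaped channel lying with its open side up, 60 mm long (its x), 36 mm wide outside (its y), 28 mm high, walls and bottom 8 mm thick. Origin at the centre of its underside, z up.
- tray_stones: Low open wooden tray fixed to the bench, marked by an edge stone fixed on the ledge outside its far wall (a sample, not a loose piece). Inside 130 mm (its x) by 170 mm (its y), floor 6 mm and rims 25 mm above the bench, walls 5 mm. Origin under the centre of the compartment at bench height, +x towards the ledge, z up.
- tray_tins: Low open wooden tray fixed to the bench, marked by a wax tin fixed on the ledge outside its far wall (a sample, not a loose piece). Same tray, origin and axes as tray_stones. On all three the ledge is 10 mm high, 100 mm wide in y, from x = 70 to 140 mm; the sample stands on it, centred at x = 106 mm.
- tray_jaws: Low open wooden tray fixed to the bench, marked by a jaw cover fixed on the ledge outside its far wall (a sample, not a loose piece). Same tray, ledge, origin and axes as tray_stones and tray_tins.
- mug: Bystander: a blue ceramic mug, 76 mm across, 90 mm high, standing at one side of the work; leave it alone. Origin at the centre of its underside.
- screwdriver: Bystander: a screwdriver about 200 mm long lying at the other side of the work; leave it alone. Its length is along its x, handle to -x.

How it is judged:
By the outcome, as a careful person would: the job done as asked, in the order asked, and still so for the second after the job is handed in, with the robot touching nothing.
It also fails if it takes over 128 s, if anything falls off the work surface, if the arm or the gripper's body presses on something with over 40 N, if the wrist force passes 120 N, or if a joint passes its speed limit or range.

## Robot

A 7-joint arm with a two-finger parallel gripper is mounted at the origin on the work surface. World frame = base frame: x ahead of the robot, y to its left, z up, the work surface at z = 0. Lengths are in m, angles in rad, forces in N, time in s.
With the tool pointing down it reaches from about 0.4 to 0.85 m from the base axis. Payload 10.4 kg.
Tool frame: the origin (TCP) lies on the centre line of the jaws, within the pads' length; the fingertips stand 19 mm ahead of it and the grasp point (between the pads) is the TCP (arm.nose_length is the distance from the TCP to the fingertips, in m); z points along the fingers, y is the line along which they close (so a half turn about z gives the same grasp; the last joint's range is limited). The gripper opens to 87 mm and grips with 3 to 60 N. Pads are 19 mm wide; open, the fingers measure 117 mm over their backs; the gripper's body (75 mm by 190 mm) begins 51 mm behind the grasp point.
Start: joints at [-1.168, 0.332, -0.065, 1.46, 0.022, 1.35, -0.088], TCP at [0.258, 0.569, 0.22] pointing down, gripper open.
Joint ranges: [-2.6, 2.6], [-0.5, 2.12], [-1.47, 1.34], [0.16, 2.42], [-1.27, 4.41], [0.06, 2.06], [-2.6, 2.6]. Speed limits (rad/s): [2.22, 2.22, 2.79, 2.79, 3.14, 3.14, 3.14].

## Interface

Orientations are given as a unit quaternion [w, x, y, z].
In Python, from bench import arm, viewer, ticket, find_in, silhouettes gives the robot as it stands. The module is installed in compiled form; this text tells all that it offers.
- The arm moves only by the tool apply_moves, never from a script. Its argument "commands" is a list of rows, each an object with "linear": the shift along the tool's x, y, z in mm, a list of three; "rotation": the turn, a rotation vector about the tool's x, y, z in rad, a list of three; "jaw": the opening, from 0 (shut) to 1 (fully open). A call has 1 to 20 rows; each row shifts and turns the commanded pose from where the row before left it, along the tool's axes as they then stand; what a row does not reach is not made up. A row lasts 1/12 s, in which the tool goes at most 41.7 mm and 7.16 degrees, less where a joint would pass 70% of its speed; a pose out of reach is approached as far as the arm can. A call is refused whole if a number of a shift passes 41.7 or a number of a turn 0.125, either way. A call with a gripper value outside its range is refused whole. The fingers move at their own pace and stop on an object; "newtons" is the grip in N (left out, the last holds). Time passes only in rows, so rows that do not move let the fingers close. It gives the time, the measured TCP pose, the force, the opening and the grip force at its end, in the units of the state.
- arm.get_obs(): the state, without advancing time (a new reading comes with each control period).
- viewer.get_image(name): name is "scene" or "top"; returns (picture, depth): 420x560x3 uint8, red, green, blue; 420x560 float32, m along the optical axis (not along the pixel's ray), 0 where there is no reading.
- viewer.calibration(name): a dict with "camera_matrix" (3x3 intrinsics, pixels), "distortion" ([k1, k2, p1, p2, k3] as OpenCV has them; the pictures are not rectified), "R" (3x3) and "t" (3): a world point X has camera coordinates R X + t. Camera axes: x right, y down, z forward; pixel columns grow to the right and rows downward; lengths in m; the calibration is good to about 2 mm. A picture is of the moment at which its call begins. calibration takes no time and is no camera call.
- ticket.close_job(): hands the job in; it is judged then, once.
Trained networks look in the newest picture that a camera, given by its name, has taken for a name from the list of things; names that differ only in an ending like _2 or _b are one class to them, and where a whole thing is asked for, a point or a joint stands for the part that bears it (a point fixed in the world has none). Each returns a list of dicts, best first, with "conf" (0 to 1); they miss things now and then, are a little off and sometimes report something else, mostly with a low value. They report only what shows in the picture. A call takes as long as a camera call.
- find_in(camera, label): "xyz" ([x, y, z] in m, in world coordinates, good to about 4 mm: the middle of the surface that is visible of it).
- silhouettes(camera, label): "mask" (420x560 bool, what is visible of it).
The state is a dict: "clock": time; "qpos": joint angles; "joint_velocities": joint speeds; "tau": joint torques, N m; "eef_pos": TCP position; "eef_rot": TCP orientation; "contact_force": force on the tool from outside, world axes, zero at the start; "moment": the same for the moment, N m; "width": finger opening in m; "grasp_force": force on a finger pad.
Only numpy, scipy, OpenCV 4.12 (cv2) and the standard library are available. Lean on these libraries where they do the work, as an engineer would, in place of code of your own. Each camera call takes 0.05 s, during which the arm holds its last target. There are 200 camera calls.

## Working session

There is one attempt and no reset: what is moved stays moved. The work goes in short steps, Python scripts to look and compute and a tool call to move; the robot and the scene stay as the last step left them, time stands still between calls to the robot, and variables do not carry over. Pictures are saved under pics/ and viewed, at most 14 in all, crops included, and the job is handed in when it is done.

Besides the shell and the picture viewer there is one more tool, called as name([rows], argument=value, ...), one row to a line, values as JSON. apply_moves: Moves the arm, as the interface text tells. Its arguments: {"type":"object","properties":{"commands":{"type":"array"},"newtons":{"type":"number"}},"required":["commands"]}

```bash
mkdir -p pics
python3 - <<'E'
from bench import arm, viewer
import cv2
print(arm.get_obs())
for n in("top","scene"):
    p,d=viewer.get_image(n); cv2.imwrite(f"pics/{n}0.png",p[...,::-1]); c=viewer.calibration(n); print(n,c)
E
```

```text
{'clock': 0.0, 'qpos': array([-1.16765242,  0.33287388, -0.06470223,  1.46097122,  0.02163684,
        1.3498853 , -0.08852537]), 'joint_velocities': array([-3.72803428e-04, -1.15526073e-05,  5.25149211e-04, -5.74105555e-04,
        3.76921090e-04,  7.68802823e-04, -1.24517138e-03]), 'tau': array([-2.07395010e-04, -6.23271060e+01,  2.43762141e-02, -3.89878964e+01,
       -6.12819172e-02,  4.00708860e-02,  1.47834317e-04]), 'eef_pos': array([0.25797548, 0.56883638, 0.21953843]), 'eef_rot': array([-1.01691222e-04,  2.11264685e-01,  9.77428623e-01, -7.13356476e-04]), 'contact_force': array([-0.43663153, -0.4099184 , -0.13118553]), 'moment': array([ 0.01590201, -0.02215139,  0.05564591]), 'grasp_force': 0.0, 'width': 0.08708323719081383}
top {'camera_matrix': array([[414.49329968,   0.        , 279.70999555],
       [  0.        , 414.49329968, 212.49876327],
       [  0.        ,   0.        ,   1.        ]]), 'distortion': array([-0.06530179,  0.        ,  0.        ,  0.        ,  0.        ]), 'R': array([[-0.02080998, -0.99978102, -0.00220281],
       [-0.98473259,  0.02087752, -0.1728174 ],
       [ 0.17282554, -0.00142715, -0.98495142]]), 't': array([0.02787371, 0.53562364, 1.18159774])}
scene {'camera_matrix': array([[438.0328502 ,   0.        , 272.9423193 ],
       [  0.        , 438.0328502 , 207.18494297],
       [  0.        ,   0.        ,   1.        ]]), 'distortion': array([0.03868619, 0.        , 0.        , 0.        , 0.        ]), 'R': array([[-0.3149236 ,  0.94908458,  0.00784797],
       [ 0.59379689,  0.20346976, -0.77846343],
       [-0.74042446, -0.2404964 , -0.6276409 ]]), 't': array([ 0.17387756, -0.2702321 ,  1.54489545])}
```

View pics/top0.png

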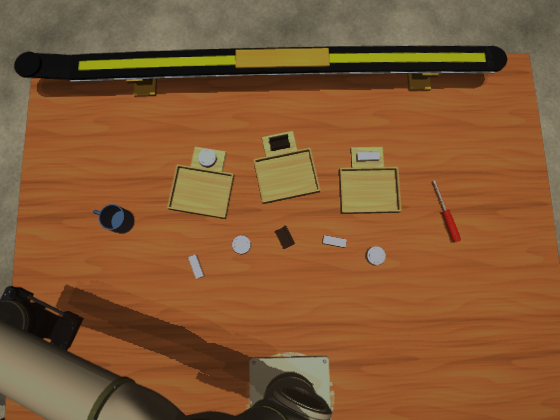

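View pics/scene0.png

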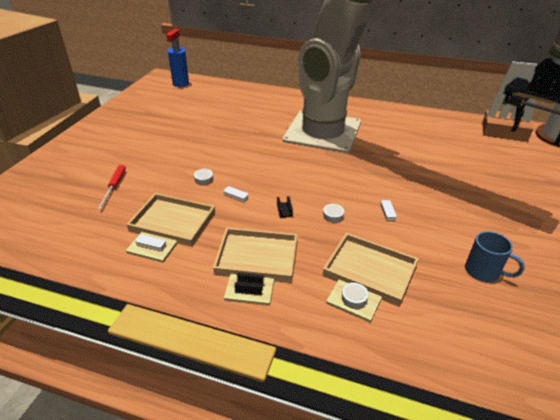

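```bash
cat > h.py <<'E'
import numpy as np, cv2
from bench import arm, viewer, silhouettes, find_in
from scipy.spatial.transform import Rotation as Ro
def ray_plane(cam,uv,z):
    c=viewer.calibration(cam); u=cv2.undistortPoints(np.float64(uv).reshape(-1,1,2),c["camera_matrix"],c["distortion"])[:,0]
    D=np.c_[u,np.ones(len(u))]@c["R"]; C=-c["R"].T@c["t"]
    return C+D*((z-C[2])/D[:,2])[:,None]
def cloud(cam,depth,mask):
    c=viewer.calibration(cam); v,u=np.nonzero(mask&(depth>0))
    n=cv2.undistortPoints(np.float64(np.c_[u,v]).reshape(-1,1,2),c["camera_matrix"],c["distortion"])[:,0]
    return (np.c_[n,np.ones(len(n))]*depth[v,u][:,None]-c["t"])@c["R"]
def rect(xy):
    (cx,cy),(w,h),a=cv2.minAreaRect(np.float32(xy)*1000)
    if h>w: w,h,a=h,w,a+90
    return np.round([cx,cy,w,h,(a+90)%180-90],1)   # mm, long-side yaw deg
def look(cam,labels):
    p,d=viewer.get_image(cam)
    for l in labels:
        for s in silhouettes(cam,l):
            if s["conf"]<.3: continue
            P=cloud(cam,d,s["mask"]); z=np.percentile(P[:,2],80)
            T=P[abs(P[:,2]-z)<.005]
            print(cam,l,round(s["conf"],2),"n",len(P),"ztop",round(z*1e3,1),"rect",rect(T[:,:2]))
    return p,d
def state():
    o=arm.get_obs(); R=Ro.from_quat(np.roll(o["eef_rot"],-1)).as_matrix()
    print("t",round(o["clock"],2),"pos",np.round(o["eef_pos"]*1e3,1),"w",round(o["width"]*1e3,1),"g",round(o["grasp_force"],1),"F",np.round(o["contact_force"],1))
    print("tilt z",np.round(R[:,2],4),"yaw of tool y deg",round(np.degrees(np.arctan2(R[1,1],R[0,1])),2),"q",np.round(o["qpos"],2))
    return o,R
def goto(target_mm,yaw_y):
    "shift in present tool axes and turn about tool z so that tool y gets yaw yaw_y (deg, mod 180)"
    o,R=state(); cur=np.degrees(np.arctan2(R[1,1],R[0,1]))
    d=(yaw_y-cur+90)%180-90
    Rt=np.column_stack([[0,0,0],[0,0,0],[0,0,-1]]).astype(float)
    y=np.array([np.cos(np.radians(cur+d)),np.sin(np.radians(cur+d)),0]);z=np.array([0,0,-1.]);x=np.cross(y,z)
    Rt=np.column_stack([x,y,z]); rv=Ro.from_matrix(R.T@Rt).as_rotvec()
    s=np.array(target_mm)-o["eef_pos"]*1e3
    print("shift now-axes",np.round(R.T@s,1),"shift target-axes",np.round(Rt.T@s,1),"rotvec",np.round(rv,4))
E
python3 - <<'E'
from h import *
state()
for c in("top","scene"): look(c,["tin_a","stone_a","jaw_cover","tray_tins","tray_stones","tray_jaws","mug","screwdriver"])
E
```

```text
t 0.1 pos [258.  568.9 219.6] w 87.0 g 0.0 F [ 0.1 -0.2  0.4]
tilt z [-5.0e-04 -1.2e-03 -1.0e+00] yaw of tool y deg 65.61 q [-1.17  0.33 -0.06  1.46  0.02  1.35 -0.09]
top tin_a 0.84 n 269 ztop 24.2 rect [446.7 134.9  52.7  51.7 -45.3]
top tin_a 0.7 n 272 ztop 23.5 rect [ 403.7 -267.3   52.2   51.4   42.6]
top stone_a 0.64 n 240 ztop 19.4 rect [ 451.2 -145.    69.6   25.3   77.4]
top stone_a 0.51 n 209 ztop 19.9 rect [383.4 271.1  70.1  22.6  19. ]
top jaw_cover 0.7 n 233 ztop 28.4 rect [465.7   3.6  55.6  35.9  25.2]
top tray_tins 0.94 n 3329 ztop 15.8 rect [647.5 251.8 209.7 179.6 -11.2]
top tray_stones 0.79 n 3367 ztop 14.5 rect [ 6.400e+02 -2.595e+02  2.066e+02  1.786e+02 -6.000e-01]
top tray_jaws 0.77 n 3250 ztop 15.0 rect [692.2   2.3 210.5 174.9  10.8]
top mug 0.6 n 805 ztop 79.8 rect [524.6 507.2  83.8  73.5 -74.7]
top screwdriver 0.9 n 378 ztop 24.7 rect [ 533.3 -490.9  192.4   23.5   16.3]
scene tin_a 0.72 n 355 ztop 20.3 rect [450.  135.   56.8  54.6  69.9]
scene tin_a 0.62 n 258 ztop 20.2 rect [ 408.3 -267.    55.4   54.9   54.3]
scene tin_a 0.43 n 3899 ztop 18.2 rect [ 6.323e+02 -2.599e+02  1.934e+02  1.803e+02 -1.000e-01]
scene stone_a 0.76 n 199 ztop 16.1 rect [ 454.  -145.6   68.5   26.9   79.2]
scene jaw_cover 0.85 n 303 ztop 24.9 rect [469.    3.1  64.2  36.2  25.3]
scene tray_tins 0.61 n 5202 ztop 20.4 rect [644.4 253.5 206.9 178.5 -11. ]
scene tray_stones 0.81 n 3847 ztop 18.3 rect [ 6.323e+02 -2.602e+02  1.934e+02  1.810e+02 -1.000e-01]
scene tray_jaws 0.96 n 4813 ztop 19.6 rect [685.6  -2.2 200.2 180.8  10.8]
scene mug 0.55 n 1947 ztop 78.0 rect [527.7 512.4  91.4  74.1 -76.1]
scene screwdriver 0.68 n 227 ztop 22.2 rect [ 491.4 -501.3  101.9   20.1   15.2]
```

Run:
```python
from h import *
for cam in("top","scene"):
    p,d=viewer.get_image(cam); P=cloud(cam,d,d>0)
    for n,x,y,a in(("tins",612,259,-11),("stones",602,-260,-.5),("jaws",655,-6,10.8)):
        c,s=np.cos(np.radians(a)),np.sin(np.radians(a)); Q=(P[:,:2]*1e3-[x,y])@np.array([[c,-s],[s,c]])
        m=(P[:,2]>.017)&(P[:,2]<.032)&(abs(Q[:,0])<81)&(abs(Q[:,1])<100)
        print(cam,n,m.sum(),rect(P[m,:2]))
goto([385,271,120],109)
```

```text
top tins 419 [617.8 258.2 180.5 149.6  79.5]
top stones 423 [ 607.3 -261.2  183.2  142.    90. ]
top jaws 411 [658.9  -5.8 180.5 142.2 -79.1]
scene tins 745 [617.1 258.5 178.8 151.7  79.1]
scene stones 588 [ 607.9 -260.9  181.9  146.    89.9]
scene jaws 691 [659.5  -6.8 180.2 146.  -79.2]
t 1.1 pos [258.2 569.2 220.4] w 86.9 g 0.0 F [-0.2  0.2 -0.1]
tilt z [ 0.e+00  1.e-04 -1.e+00] yaw of tool y deg 65.6 q [-1.17  0.33 -0.06  1.46  0.02  1.35 -0.09]
shift now-axes [-238.7 -219.2  100.4] shift target-axes [ -22.9 -323.3  100.4] rotvec [ 1.000e-04  0.000e+00 -7.575e-01]
```

apply_moves([
  {"linear": [-23.9,-21.9,10],"rotation": [0,0,0],"jaw": 1},
  {"linear": [-23.9,-21.9,10],"rotation": [0,0,0],"jaw": 1},
  {"linear": [-23.9,-21.9,10],"rotation": [0,0,0],"jaw": 1},
  {"linear": [-23.9,-21.9,10],"rotation": [0,0,0],"jaw": 1},
  {"linear": [-23.9,-21.9,10],"rotation": [0,0,0],"jaw": 1},
  {"linear": [-23.9,-21.9,10],"rotation": [0,0,0],"jaw": 1},
  {"linear": [-23.9,-21.9,10],"rotation": [0,0,0],"jaw": 1},
  {"linear": [-23.9,-21.9,10],"rotation": [0,0,0],"jaw": 1},
  {"linear": [-23.9,-21.9,10],"rotation": [0,0,0],"jaw": 1},
  {"linear": [-23.9,-21.9,10],"rotation": [0,0,0],"jaw": 1},
  {"linear": [0,0,0],"rotation": [0,0,-0.108],"jaw": 0.7},
  {"linear": [0,0,0],"rotation": [0,0,-0.108],"jaw": 0.7},
  {"linear": [0,0,0],"rotation": [0,0,-0.108],"jaw": 0.7},
  {"linear": [0,0,0],"rotation": [0,0,-0.108],"jaw": 0.7},
  {"linear": [0,0,0],"rotation": [0,0,-0.108],"jaw": 0.7},
  {"linear": [0,0,0],"rotation": [0,0,-0.108],"jaw": 0.7},
  {"linear": [0,0,0],"rotation": [0,0,-0.108],"jaw": 0.7},
  {"linear": [0,0,0],"rotation": [0,0,0],"jaw": 0.7},
  {"linear": [0,0,0],"rotation": [0,0,0],"jaw": 0.7},
  {"linear": [0,0,0],"rotation": [0,0,0],"jaw": 0.7},
], newtons=25)

```text
clock: 2.77
eef_pos: [0.3854, 0.2711, 0.1204]
eef_rot: [0.0, -0.163, 0.987, 0.0]
contact_force: [-0.5, 0.1, -0.1]
width: 0.0609
grasp_force: 0.0
```

Run:
```python
from h import *
goto([385,271,22],109)
```

```text
t 2.77 pos [385.4 271.1 120.4] w 60.9 g 0.0 F [-0.5  0.1 -0.1]
tilt z [ 1.e-04  2.e-04 -1.e+00] yaw of tool y deg 108.71 q [-0.79  0.08  0.09  1.98 -0.01  1.08  1.19]
shift now-axes [ 0.4  0.1 98.4] shift target-axes [ 0.4  0.1 98.4] rotvec [ 0.0001  0.0002 -0.0051]
```

Accurate. Descend, grip, lift.

apply_moves([
  {"linear": [0,0,20],"rotation": [0,0,0],"jaw": 0.7},
  {"linear": [0,0,20],"rotation": [0,0,0],"jaw": 0.7},
  {"linear": [0,0,20],"rotation": [0,0,0],"jaw": 0.7},
  {"linear": [0,0,20],"rotation": [0,0,0],"jaw": 0.7},
  {"linear": [0,0,12],"rotation": [0,0,0],"jaw": 0.7},
  {"linear": [0,0,5.5],"rotation": [0,0,0],"jaw": 0.7},
  {"linear": [0,0,0],"rotation": [0,0,0],"jaw": 0.7},
  {"linear": [0,0,0],"rotation": [0,0,0],"jaw": 0},
  {"linear": [0,0,0],"rotation": [0,0,0],"jaw": 0},
  {"linear": [0,0,0],"rotation": [0,0,0],"jaw": 0},
  {"linear": [0,0,0],"rotation": [0,0,0],"jaw": 0},
  {"linear": [0,0,0],"rotation": [0,0,0],"jaw": 0},
  {"linear": [0,0,0],"rotation": [0,0,0],"jaw": 0},
  {"linear": [0,0,0],"rotation": [0,0,0],"jaw": 0},
  {"linear": [0,0,0],"rotation": [0,0,0],"jaw": 0},
  {"linear": [0,0,-8],"rotation": [0,0,0],"jaw": 0},
  {"linear": [0,0,-20],"rotation": [0,0,0],"jaw": 0},
  {"linear": [0,0,-25],"rotation": [0,0,0],"jaw": 0},
  {"linear": [0,0,-25],"rotation": [0,0,0],"jaw": 0},
  {"linear": [0,0,0],"rotation": [0,0,0],"jaw": 0},
])

```text
clock: 4.43
eef_pos: [0.3875, 0.2727, 0.1059]
eef_rot: [0.003, -0.164, 0.986, 0.002]
contact_force: [0.0, 0.9, 0.5]
width: 0.0006
grasp_force: 0.0
```

Run:
```python
from h import *
goto([604,-219,100],109)
```

```text
t 4.43 pos [387.5 272.7 105.9] w 0.6 g 0.0 F [0.  0.9 0.5]
tilt z [ 0.0052  0.0048 -1.    ] yaw of tool y deg 108.9 q [-0.79  0.1   0.09  2.   -0.01  1.04  1.2 ]
shift now-axes [ -45.5 -535.4    4.7] shift target-axes [ -44.6 -535.4    5.9] rotvec [ 0.0028  0.0065 -0.0017]
```

Run:
```python
from h import *
p,d=look("top",["stone_a"]); look("scene",["stone_a"])
cv2.imwrite("pics/a.png",cv2.resize(p[200:340,130:330],None,fx=3,fy=3)[...,::-1]); state()
```

```text
top stone_a 0.76 n 176 ztop 20.1 rect [ 451.4 -145.1   66.7   24.3   76.6]
top stone_a 0.47 n 58 ztop 19.6 rect [359.9 262.   22.2  18.7 -65.9]
scene stone_a 0.75 n 260 ztop 15.7 rect [ 453.5 -145.9   69.4   29.8   76.7]
scene stone_a 0.65 n 212 ztop 16.2 rect [387.6 272.5  71.1  24.1  20.4]
t 4.63 pos [385.  270.8 100.4] w 0.3 g 0.0 F [ 1.1 -0.7  0.1]
tilt z [-6.e-04 -4.e-04 -1.e+00] yaw of tool y deg 108.92 q [-0.79  0.1   0.09  2.   -0.01  1.04  1.2 ]
```

View pics/a.png

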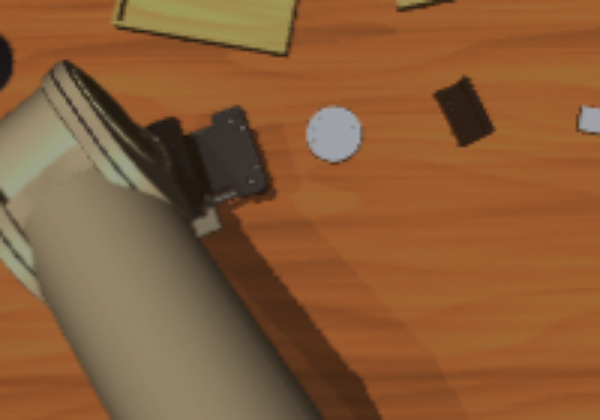

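apply_moves([
  {"linear": [0,0,0],"rotation": [0,0,0],"jaw": 0.6},
  {"linear": [0,0,0],"rotation": [0,0,0],"jaw": 0.6},
  {"linear": [0,0,0],"rotation": [0,0,0],"jaw": 0.6},
  {"linear": [0,0,0],"rotation": [0,0,0],"jaw": 0.6},
  {"linear": [0,0,0],"rotation": [0,0,0],"jaw": 0.6},
  {"linear": [0,0,0],"rotation": [0,0,0],"jaw": 0.6},
  {"linear": [0,0,0],"rotation": [0,0,0],"jaw": 0.6},
])

```text
clock: 5.22
eef_pos: [0.3853, 0.271, 0.1008]
eef_rot: [-0.0, -0.164, 0.986, -0.0]
contact_force: [0.6, -0.5, 0.4]
width: 0.0394
grasp_force: 0.0
```

apply_moves([
  {"linear": [0,0,20],"rotation": [0,0,0],"jaw": 0.6},
  {"linear": [0,0,20],"rotation": [0,0,0],"jaw": 0.6},
  {"linear": [0,0,20],"rotation": [0,0,0],"jaw": 0.6},
  {"linear": [0,0,12],"rotation": [0,0,0],"jaw": 0.6},
  {"linear": [0,0,5.5],"rotation": [0,0,0],"jaw": 0.6},
  {"linear": [0,0,0],"rotation": [0,0,0],"jaw": 0.6},
])

```text
clock: 5.72
eef_pos: [0.3848, 0.2706, 0.0224]
eef_rot: [-0.001, -0.164, 0.986, -0.001]
contact_force: [0.0, -0.2, -0.3]
width: 0.0521
grasp_force: 0.0
```

Run:
```python
from h import *
goto([386,271,22],109.5)
```

```text
t 5.72 pos [384.8 270.6  22.4] w 52.1 g 0.0 F [ 0.  -0.2 -0.3]
tilt z [-0.0015 -0.0013 -1.    ] yaw of tool y deg 108.92 q [-0.79  0.22  0.09  2.07 -0.02  0.86  1.21]
shift now-axes [-1.3  0.   0.4] shift target-axes [-1.3  0.   0.4] rotvec [-0.0008 -0.0019 -0.0101]
```

Fingers move about 60 mm/s. Close with ample time and check before lifting.

apply_moves([
  {"linear": [0,0,0],"rotation": [0,0,0],"jaw": 0},
  {"linear": [0,0,0],"rotation": [0,0,0],"jaw": 0},
  {"linear": [0,0,0],"rotation": [0,0,0],"jaw": 0},
  {"linear": [0,0,0],"rotation": [0,0,0],"jaw": 0},
  {"linear": [0,0,0],"rotation": [0,0,0],"jaw": 0},
  {"linear": [0,0,0],"rotation": [0,0,0],"jaw": 0},
  {"linear": [0,0,0],"rotation": [0,0,0],"jaw": 0},
], newtons=30)

```text
clock: 6.3
eef_pos: [0.3854, 0.2711, 0.0235]
eef_rot: [0.0, -0.164, 0.986, 0.0]
contact_force: [0.4, -0.0, -0.3]
width: 0.0137
grasp_force: 0.0
```

Run:
```python
from h import *
p,d=look("scene",["stone_a"])
cv2.imwrite("pics/b.png",cv2.resize(p[120:270,300:500],None,fx=4,fy=4)[...,::-1]); state()
```

```text
scene stone_a 0.65 n 182 ztop 16.4 rect [386.4 272.5  71.   25.   21. ]
scene stone_a 0.63 n 268 ztop 15.9 rect [ 453.  -145.5   70.4   30.    77.1]
t 6.4 pos [385.4 271.1  23.4] w 6.2 g 0.0 F [ 0.2 -0.1  0. ]
tilt z [ 1.e-04  1.e-04 -1.e+00] yaw of tool y deg 108.92 q [-0.79  0.22  0.09  2.07 -0.02  0.86  1.21]
```

View pics/b.png

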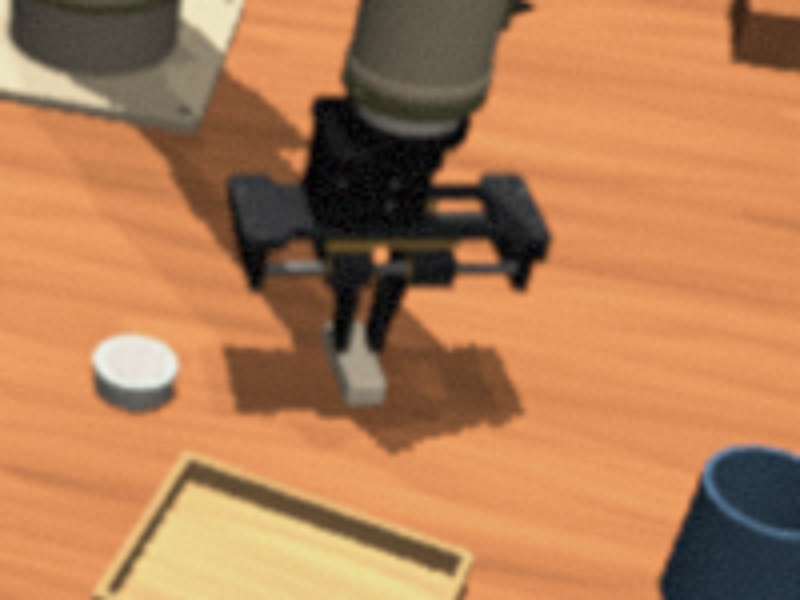

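Run:
```python
from h import *
print(arm.nose_length, [a for a in dir(arm) if a[0]!='_'])
state()
for cam in("scene","top"):
    p,d=viewer.get_image(cam); P=cloud(cam,d,d>0)
    m=(abs(P[:,0]-.386)<.045)&(abs(P[:,1]-.271)<.045)&(P[:,2]>.008)&(P[:,2]<.12)
    Q=P[m]; f=(p[d>0][m].sum(1)<150)
    for q in(Q[f],Q[~f]): print(cam,len(q),np.round(np.percentile(q[:,2],[0,2,10,50])*1e3,1), np.round(q[:,:2].mean(0)*1e3))
```

```text
0.019 ['MotionError', 'get_obs', 'nose_length']
t 6.4 pos [385.4 271.1  23.4] w 6.2 g 0.0 F [ 0.2 -0.1  0. ]
tilt z [ 1.e-04  1.e-04 -1.e+00] yaw of tool y deg 108.92 q [-0.79  0.22  0.09  2.07 -0.02  0.86  1.21]
scene 395 [ 27.2  32.2  40.6 101.8] [405. 279.]
scene 246 [ 8.2  9.3 12.5 19.2] [401. 278.]
top 20 [  8.3   8.7  14.7 112.4] [371. 238.]
top 10 [ 9.2 10.3 14.5 20.5] [357. 248.]
```

apply_moves([
  {"linear": [0,0,0],"rotation": [0,0,0],"jaw": 0.6},
  {"linear": [0,0,0],"rotation": [0,0,0],"jaw": 0.6},
  {"linear": [0,0,0],"rotation": [0,0,0],"jaw": 0.6},
  {"linear": [0,0,0],"rotation": [0,0,0],"jaw": 0.6},
  {"linear": [0,0,0],"rotation": [0,0,0],"jaw": 0.6},
  {"linear": [0,0,0],"rotation": [0,0,0],"jaw": 0.6},
  {"linear": [0,0,0],"rotation": [0,0,0],"jaw": 0.6},
  {"linear": [0,0,0],"rotation": [0,0,0],"jaw": 0.6},
  {"linear": [0,0,0],"rotation": [0,0,0],"jaw": 0.6},
  {"linear": [0,0,0],"rotation": [0,0,0],"jaw": 0.6},
  {"linear": [0,0,0],"rotation": [0,0,0],"jaw": 0.6},
  {"linear": [0,0,2],"rotation": [0,0,0],"jaw": 0.6},
  {"linear": [0,0,2],"rotation": [0,0,0],"jaw": 0.6},
  {"linear": [0,0,0],"rotation": [0,0,0],"jaw": 0.6},
])

```text
clock: 7.67
eef_pos: [0.3851, 0.2709, 0.0189]
eef_rot: [-0.0, -0.164, 0.986, -0.0]
contact_force: [0.3, -0.1, 0.8]
width: 0.0523
grasp_force: 0.0
```

apply_moves([
  {"linear": [0,0,2],"rotation": [0,0,0],"jaw": 0.6},
  {"linear": [0,0,1],"rotation": [0,0,0],"jaw": 0.6},
  {"linear": [0,0,0],"rotation": [0,0,0],"jaw": 0.6},
])

```text
clock: 7.92
eef_pos: [0.3852, 0.2709, 0.0161]
eef_rot: [-0.0, -0.164, 0.986, -0.0]
contact_force: [-0.2, 0.1, 0.5]
width: 0.052
grasp_force: 0.0
```

apply_moves([
  {"linear": [0,0,2],"rotation": [0,0,0],"jaw": 0.6},
  {"linear": [0,0,2],"rotation": [0,0,0],"jaw": 0.6},
  {"linear": [0,0,0],"rotation": [0,0,0],"jaw": 0.6},
])

```text
clock: 8.17
eef_pos: [0.3852, 0.2709, 0.0119]
eef_rot: [-0.0, -0.164, 0.986, -0.0]
contact_force: [-0.6, 0.2, 0.3]
width: 0.0526
grasp_force: 0.0
```

apply_moves([
  {"linear": [0,0,2],"rotation": [0,0,0],"jaw": 0.6},
  {"linear": [0,0,1],"rotation": [0,0,0],"jaw": 0.6},
  {"linear": [0,0,0],"rotation": [0,0,0],"jaw": 0.6},
])

```text
clock: 8.42
eef_pos: [0.3852, 0.2709, 0.0091]
eef_rot: [-0.0, -0.164, 0.986, -0.0]
contact_force: [-0.0, -0.6, 0.2]
width: 0.0521
grasp_force: 0.0
```

Run:
```python
from h import *
state()
p,d=viewer.get_image("scene"); P=cloud("scene",d,d>0)
m=(abs(P[:,0]-.386)<.045)&(abs(P[:,1]-.271)<.045)&(P[:,2]>.004)&(P[:,2]<.12)
Q=P[m]; q=Q[p[d>0][m].sum(1)<120]; print(np.round(np.sort(q[:,2])[:20]*1e3,1))
cv2.imwrite("pics/c.png",cv2.resize(p[150:240,340:440],None,fx=6,fy=6)[...,::-1])
```

```text
t 8.42 pos [385.2 270.9   9.1] w 52.1 g 0.0 F [-0.  -0.6  0.2]
tilt z [-3.e-04 -2.e-04 -1.e+00] yaw of tool y deg 108.92 q [-0.79  0.24  0.08  2.07 -0.03  0.83  1.21]
[10.6 11.8 12.1 12.9 13.1 13.9 14.2 14.5 14.5 15.2 16.  16.4 16.6 17.
 17.1 17.2 17.7 17.9 18.7 19. ]
```

View pics/c.png

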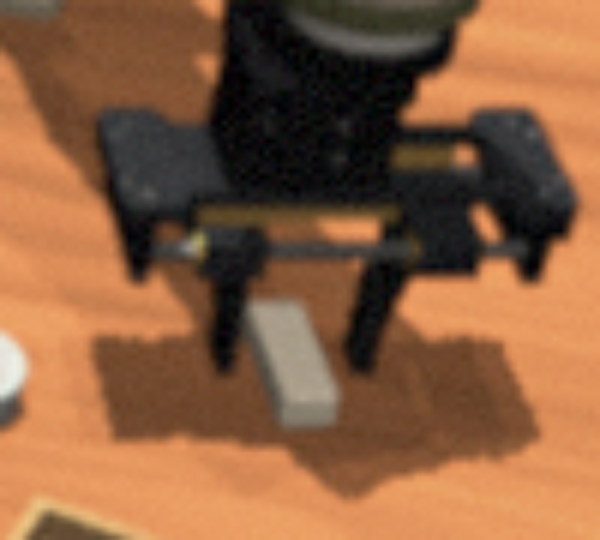

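apply_moves([
  {"linear": [0,0,2],"rotation": [0,0,0],"jaw": 0.6},
  {"linear": [0,0,2],"rotation": [0,0,0],"jaw": 0.6},
  {"linear": [0,0,0],"rotation": [0,0,0],"jaw": 0.6},
])

```text
clock: 8.72
eef_pos: [0.3852, 0.2709, 0.005]
eef_rot: [-0.0, -0.164, 0.986, -0.0]
contact_force: [0.2, -0.3, -0.2]
width: 0.0528
grasp_force: 0.0
```

apply_moves([
  {"linear": [0,0,0],"rotation": [0,0,0],"jaw": 0},
  {"linear": [0,0,0],"rotation": [0,0,0],"jaw": 0},
  {"linear": [0,0,0],"rotation": [0,0,0],"jaw": 0},
  {"linear": [0,0,0],"rotation": [0,0,0],"jaw": 0},
  {"linear": [0,0,0],"rotation": [0,0,0],"jaw": 0},
  {"linear": [0,0,0],"rotation": [0,0,0],"jaw": 0},
  {"linear": [0,0,0],"rotation": [0,0,0],"jaw": 0},
  {"linear": [0,0,0],"rotation": [0,0,0],"jaw": 0},
], newtons=30)

```text
clock: 9.38
eef_pos: [0.3854, 0.2712, 0.0054]
eef_rot: [0.0, -0.164, 0.986, 0.0]
contact_force: [-0.3, 0.6, 0.3]
width: 0.0246
grasp_force: 29.9
```

apply_moves([
  {"linear": [0,0,-10],"rotation": [0,0,0],"jaw": 0},
  {"linear": [0,0,-20],"rotation": [0,0,0],"jaw": 0},
  {"linear": [0,0,-25],"rotation": [0,0,0],"jaw": 0},
  {"linear": [0,0,-25],"rotation": [0,0,0],"jaw": 0},
  {"linear": [0,0,-10],"rotation": [0,0,0],"jaw": 0},
  {"linear": [0,0,0],"rotation": [0,0,0],"jaw": 0},
])

```text
clock: 9.88
eef_pos: [0.3867, 0.2721, 0.098]
eef_rot: [0.002, -0.164, 0.986, 0.001]
contact_force: [-0.1, 0.8, -1.2]
width: 0.0246
grasp_force: 29.9
```

Run:
```python
from h import *
goto([606,-219,95],109)
```

```text
t 9.88 pos [386.7 272.1  98. ] w 24.6 g 29.9 F [-0.1  0.8 -1.2]
tilt z [ 0.0035  0.0033 -1.    ] yaw of tool y deg 108.91 q [-0.79  0.11  0.09  2.01 -0.01  1.02  1.2 ]
shift now-axes [ -48.3 -535.7    2.2] shift target-axes [ -47.5 -535.8    3. ] rotvec [ 0.002   0.0044 -0.0015]
```

apply_moves([
  {"linear": [-2.8,-31.5,0],"rotation": [0,0,0],"jaw": 0},
  {"linear": [-2.8,-31.5,0],"rotation": [0,0,0],"jaw": 0},
  {"linear": [-2.8,-31.5,0],"rotation": [0,0,0],"jaw": 0},
  {"linear": [-2.8,-31.5,0],"rotation": [0,0,0],"jaw": 0},
  {"linear": [-2.8,-31.5,0],"rotation": [0,0,0],"jaw": 0},
  {"linear": [-2.8,-31.5,0],"rotation": [0,0,0],"jaw": 0},
  {"linear": [-2.8,-31.5,0],"rotation": [0,0,0],"jaw": 0},
  {"linear": [-2.8,-31.5,0],"rotation": [0,0,0],"jaw": 0},
  {"linear": [-2.8,-31.5,0],"rotation": [0,0,0],"jaw": 0},
  {"linear": [-2.8,-31.5,0],"rotation": [0,0,0],"jaw": 0},
  {"linear": [-2.8,-31.5,0],"rotation": [0,0,0],"jaw": 0},
  {"linear": [-2.8,-31.5,0],"rotation": [0,0,0],"jaw": 0},
  {"linear": [-2.8,-31.5,0],"rotation": [0,0,0],"jaw": 0},
  {"linear": [-2.8,-31.5,0],"rotation": [0,0,0],"jaw": 0},
  {"linear": [-2.8,-31.5,0],"rotation": [0,0,0],"jaw": 0},
  {"linear": [-2.8,-31.5,0],"rotation": [0,0,0],"jaw": 0},
  {"linear": [-2.8,-31.5,0],"rotation": [0,0,0],"jaw": 0},
  {"linear": [0,0,0],"rotation": [0,0,0],"jaw": 0},
  {"linear": [0,0,0],"rotation": [0,0,0],"jaw": 0},
  {"linear": [0,0,0],"rotation": [0,0,0],"jaw": 0},
])

```text
clock: 11.55
eef_pos: [0.6032, -0.2195, 0.0937]
eef_rot: [-0.001, -0.164, 0.986, 0.001]
contact_force: [-0.1, 0.2, -0.8]
width: 0.0243
grasp_force: 29.9
```

Run:
```python
from h import *
goto([606,-219,12],109)
```

```text
t 11.55 pos [ 603.2 -219.5   93.7] w 24.3 g 29.9 F [-0.1  0.2 -0.8]
tilt z [-2.3e-03  7.0e-04 -1.0e+00] yaw of tool y deg 108.91 q [-0.06  0.49  0.45  1.58 -0.23  1.13  2.34]
shift now-axes [-3.  -0.6 81.7] shift target-axes [-2.8 -0.5 81.7] rotvec [ 0.0015 -0.002  -0.0015]
```

apply_moves([
  {"linear": [0,0,20],"rotation": [0,0,0],"jaw": 0},
  {"linear": [0,0,20],"rotation": [0,0,0],"jaw": 0},
  {"linear": [0,0,20],"rotation": [0,0,0],"jaw": 0},
  {"linear": [0,0,12],"rotation": [0,0,0],"jaw": 0},
  {"linear": [0,0,7],"rotation": [0,0,0],"jaw": 0},
  {"linear": [0,0,0],"rotation": [0,0,0],"jaw": 0},
  {"linear": [0,0,0],"rotation": [0,0,0],"jaw": 0},
])

```text
clock: 12.13
eef_pos: [0.6042, -0.2197, 0.0167]
eef_rot: [0.0, -0.165, 0.986, 0.0]
contact_force: [0.3, 0.5, -0.2]
width: 0.0246
grasp_force: 29.9
```

apply_moves([
  {"linear": [0,0,1],"rotation": [0,0,0],"jaw": 0},
  {"linear": [0,0,1],"rotation": [0,0,0],"jaw": 0},
  {"linear": [0,0,0],"rotation": [0,0,0],"jaw": 0},
])

```text
clock: 12.38
eef_pos: [0.6045, -0.2202, 0.015]
eef_rot: [0.001, -0.164, 0.986, -0.0]
contact_force: [-0.0, -0.6, -1.8]
width: 0.0247
grasp_force: 29.9
```

apply_moves([
  {"linear": [0,0,1],"rotation": [0,0,0],"jaw": 0},
  {"linear": [0,0,1],"rotation": [0,0,0],"jaw": 0},
  {"linear": [0,0,0],"rotation": [0,0,0],"jaw": 0},
])

```text
clock: 12.63
eef_pos: [0.604, -0.22, 0.0122]
eef_rot: [-0.0, -0.164, 0.986, 0.0]
contact_force: [-0.5, 0.5, -1.0]
width: 0.0244
grasp_force: 29.9
```

apply_moves([
  {"linear": [0,0,1],"rotation": [0,0,0],"jaw": 0},
  {"linear": [0,0,0],"rotation": [0,0,0],"jaw": 0},
])

```text
clock: 12.8
eef_pos: [0.6041, -0.2201, 0.0115]
eef_rot: [0.0, -0.164, 0.986, 0.0]
contact_force: [-0.5, 0.6, 2.2]
width: 0.0248
grasp_force: 29.9
```

apply_moves([
  {"linear": [0,0,0],"rotation": [0,0,0],"jaw": 0.5},
  {"linear": [0,0,0],"rotation": [0,0,0],"jaw": 0.5},
  {"linear": [0,0,0],"rotation": [0,0,0],"jaw": 0.5},
  {"linear": [0,0,0],"rotation": [0,0,0],"jaw": 0.5},
  {"linear": [0,0,0],"rotation": [0,0,0],"jaw": 0.5},
  {"linear": [0,0,-10],"rotation": [0,0,0],"jaw": 0.5},
  {"linear": [0,0,-20],"rotation": [0,0,0],"jaw": 0.5},
  {"linear": [0,0,-25],"rotation": [0,0,0],"jaw": 0.6},
  {"linear": [0,0,-25],"rotation": [0,0,0],"jaw": 0.6},
  {"linear": [0,0,0],"rotation": [0,0,0],"jaw": 0.6},
])

```text
clock: 13.63
eef_pos: [0.6067, -0.2214, 0.0975]
eef_rot: [0.004, -0.164, 0.986, -0.002]
contact_force: [0.3, -1.0, 0.8]
width: 0.0512
grasp_force: 0.0
```

Run:
```python
from h import *
look("top",["stone_a"]);look("scene",["stone_a"])
goto([453,-145.3,60],167.5)
```

```text
top stone_a 0.46 n 79 ztop 19.5 rect [ 454.4 -125.1   27.7   24.4   87.5]
scene stone_a 0.52 n 225 ztop 22.7 rect [ 605.8 -219.9   72.8   24.8   19.8]
t 13.83 pos [ 603.6 -219.8   90.9] w 51.9 g 0.0 F [-1.6  1.1 -0.8]
tilt z [-8.e-04  5.e-04 -1.e+00] yaw of tool y deg 108.93 q [-0.06  0.49  0.45  1.58 -0.23  1.12  2.35]
shift now-axes [118.3 119.3  31. ] shift target-axes [-40.1 163.2  30.9] rotvec [ 1.0000e-03 -2.0000e-04 -1.0223e+00]
```

apply_moves([
  {"linear": [29.6,29.8,5],"rotation": [0,0,0],"jaw": 0.6},
  {"linear": [29.6,29.8,5],"rotation": [0,0,0],"jaw": 0.6},
  {"linear": [29.6,29.8,5],"rotation": [0,0,0],"jaw": 0.6},
  {"linear": [29.6,29.8,5],"rotation": [0,0,0],"jaw": 0.6},
  {"linear": [0,0,0],"rotation": [0,0,0.124],"jaw": 0.6},
  {"linear": [0,0,0],"rotation": [0,0,0.124],"jaw": 0.6},
  {"linear": [0,0,0],"rotation": [0,0,0.124],"jaw": 0.6},
  {"linear": [0,0,0],"rotation": [0,0,0.124],"jaw": 0.6},
  {"linear": [0,0,0],"rotation": [0,0,0.124],"jaw": 0.6},
  {"linear": [0,0,0],"rotation": [0,0,0.124],"jaw": 0.6},
  {"linear": [0,0,0],"rotation": [0,0,0.124],"jaw": 0.6},
  {"linear": [0,0,0],"rotation": [0,0,0.124],"jaw": 0.6},
  {"linear": [0,0,0],"rotation": [0,0,0.124],"jaw": 0.6},
  {"linear": [0,0,0],"rotation": [0,0,0.124],"jaw": 0.6},
  {"linear": [0,0,0],"rotation": [0,0,0.124],"jaw": 0.6},
  {"linear": [0,0,0],"rotation": [0,0,0.124],"jaw": 0.6},
  {"linear": [0,0,0],"rotation": [0,0,0.124],"jaw": 0.6},
  {"linear": [0,0,0],"rotation": [0,0,0.124],"jaw": 0.6},
  {"linear": [0,0,0],"rotation": [0,0,0.124],"jaw": 0.6},
  {"linear": [0,0,0],"rotation": [0,0,0.124],"jaw": 0.6},
])

```text
clock: 15.5
eef_pos: [0.4548, -0.1467, 0.0708]
eef_rot: [-0.001, 0.738, 0.675, -0.001]
contact_force: [0.5, -0.0, 0.8]
width: 0.0518
grasp_force: 0.0
```

apply_moves([
  {"linear": [0,0,0],"rotation": [0,0,0.124],"jaw": 0.6},
  {"linear": [0,0,10],"rotation": [0,0,0],"jaw": 0.6},
  {"linear": [0,0,0],"rotation": [0,0,0],"jaw": 0.6},
])

```text
clock: 15.75
eef_pos: [0.4543, -0.1464, 0.0595]
eef_rot: [-0.001, 0.775, 0.632, -0.001]
contact_force: [-1.2, -0.1, -1.5]
width: 0.0523
grasp_force: 0.0
```

Run:
```python
from h import *
goto([453,-145.3,5],167.5)
```

```text
t 15.75 pos [ 454.3 -146.4   59.5] w 52.3 g 0.0 F [-1.2 -0.1 -1.5]
tilt z [-2.9e-03  1.0e-04 -1.0e+00] yaw of tool y deg -11.6 q [-0.42  0.2   0.69  2.05 -0.16  0.95  0.16]
shift now-axes [ 0.8 -1.3 54.5] shift target-axes [ 0.7 -1.5 54.5] rotvec [-0.0028  0.0005  0.0157]
```

apply_moves([
  {"linear": [0.5,-1,20],"rotation": [0,0,0.015],"jaw": 0.6},
  {"linear": [0,0,20],"rotation": [0,0,0],"jaw": 0.6},
  {"linear": [0,0,10],"rotation": [0,0,0],"jaw": 0.6},
  {"linear": [0,0,4],"rotation": [0,0,0],"jaw": 0.6},
  {"linear": [0,0,0],"rotation": [0,0,0],"jaw": 0.6},
  {"linear": [0,0,0],"rotation": [0,0,0],"jaw": 0},
  {"linear": [0,0,0],"rotation": [0,0,0],"jaw": 0},
  {"linear": [0,0,0],"rotation": [0,0,0],"jaw": 0},
  {"linear": [0,0,0],"rotation": [0,0,0],"jaw": 0},
  {"linear": [0,0,0],"rotation": [0,0,0],"jaw": 0},
  {"linear": [0,0,0],"rotation": [0,0,0],"jaw": 0},
  {"linear": [0,0,0],"rotation": [0,0,0],"jaw": 0},
  {"linear": [0,0,0],"rotation": [0,0,0],"jaw": 0},
])

```text
clock: 16.83
eef_pos: [0.4549, -0.146, 0.0079]
eef_rot: [-0.0, 0.781, 0.624, 0.0]
contact_force: [-1.6, 0.5, 6.1]
width: 0.0247
grasp_force: 30.0
```

apply_moves([
  {"linear": [0,0,-10],"rotation": [0,0,0],"jaw": 0},
  {"linear": [0,0,-20],"rotation": [0,0,0],"jaw": 0},
  {"linear": [0,0,-20],"rotation": [0,0,0],"jaw": 0},
  {"linear": [0,0,-20],"rotation": [0,0,0],"jaw": 0},
  {"linear": [0,0,0],"rotation": [0,0,0],"jaw": 0},
  {"linear": [0,0,0],"rotation": [0,0,0],"jaw": 0},
])

```text
clock: 17.33
eef_pos: [0.4555, -0.1461, 0.0786]
eef_rot: [0.001, 0.781, 0.624, 0.001]
contact_force: [0.3, -0.4, -1.3]
width: 0.0247
grasp_force: 30.0
```

Run:
```python
from h import *
goto([605,-302,70],167.5)
```

```text
t 17.33 pos [ 455.5 -146.1   78.6] w 24.7 g 30.0 F [ 0.3 -0.4 -1.3]
tilt z [ 2.5e-03  5.0e-04 -1.0e+00] yaw of tool y deg -12.71 q [-0.44  0.16  0.71  2.04 -0.13  0.98  0.11]
shift now-axes [-119.2  180.1    8.9] shift target-axes [-119.9  179.7    8.6] rotvec [ 0.0023 -0.001  -0.0037]
```

apply_moves([
  {"linear": [-19.8,29.7,0],"rotation": [0,0,0],"jaw": 0},
  {"linear": [-19.8,29.7,0],"rotation": [0,0,0],"jaw": 0},
  {"linear": [-19.8,29.7,0],"rotation": [0,0,0],"jaw": 0},
  {"linear": [-19.8,29.7,0],"rotation": [0,0,0],"jaw": 0},
  {"linear": [-19.8,29.7,0],"rotation": [0,0,0],"jaw": 0},
  {"linear": [-19.8,29.7,0],"rotation": [0,0,0],"jaw": 0},
  {"linear": [0,0,0],"rotation": [0,0,0],"jaw": 0},
  {"linear": [0,0,0],"rotation": [0,0,0],"jaw": 0},
  {"linear": [0,0,0],"rotation": [0,0,0],"jaw": 0},
])

```text
clock: 18.08
eef_pos: [0.6013, -0.3008, 0.0761]
eef_rot: [-0.001, 0.781, 0.624, -0.001]
contact_force: [0.7, -0.2, -0.4]
width: 0.0246
grasp_force: 30.0
```

Run:
```python
from h import *
look("scene",["stone_a"]);goto([605,-301,14],167.3)
```

```text
scene stone_a 0.58 n 193 ztop 84.1 rect [ 604.4 -299.5   69.8   28.2   75.2]
t 18.18 pos [ 601.8 -300.    77.2] w 24.5 g 30.0 F [ 0.  -0.4 -0.5]
tilt z [-7.0e-04  1.3e-03 -1.0e+00] yaw of tool y deg -12.68 q [-0.07  0.62  0.67  1.51 -0.41  1.15  0.45]
shift now-axes [-0.3  3.4 63.2] shift target-axes [-0.3  3.3 63.2] rotvec [-0.0009 -0.0011  0.0003]
```

apply_moves([
  {"linear": [0,3,20],"rotation": [0,0,0],"jaw": 0},
  {"linear": [0,0,20],"rotation": [0,0,0],"jaw": 0},
  {"linear": [0,0,12],"rotation": [0,0,0],"jaw": 0},
  {"linear": [0,0,6],"rotation": [0,0,0],"jaw": 0},
  {"linear": [0,0,1],"rotation": [0,0,0],"jaw": 0},
  {"linear": [0,0,0],"rotation": [0,0,0],"jaw": 0},
])

```text
clock: 18.68
eef_pos: [0.6054, -0.3017, 0.0191]
eef_rot: [0.0, 0.781, 0.624, 0.0]
contact_force: [0.6, 0.2, -0.7]
width: 0.0244
grasp_force: 30.0
```

apply_moves([
  {"linear": [0,0,1],"rotation": [0,0,0],"jaw": 0},
  {"linear": [0,0,1],"rotation": [0,0,0],"jaw": 0},
  {"linear": [0,0,0],"rotation": [0,0,0],"jaw": 0},
])

```text
clock: 18.93
eef_pos: [0.6056, -0.302, 0.0172]
eef_rot: [0.0, 0.781, 0.624, 0.0]
contact_force: [0.0, 0.8, -0.6]
width: 0.0251
grasp_force: 30.0
```

apply_moves([
  {"linear": [0,0,1],"rotation": [0,0,0],"jaw": 0},
  {"linear": [0,0,1],"rotation": [0,0,0],"jaw": 0},
  {"linear": [0,0,0],"rotation": [0,0,0],"jaw": 0},
])

```text
clock: 19.18
eef_pos: [0.6052, -0.3019, 0.0145]
eef_rot: [-0.0, 0.781, 0.624, 0.0]
contact_force: [0.2, 0.2, -1.8]
width: 0.0245
grasp_force: 30.0
```

apply_moves([
  {"linear": [0,0,1],"rotation": [0,0,0],"jaw": 0},
  {"linear": [0,0,0],"rotation": [0,0,0],"jaw": 0},
])

```text
clock: 19.35
eef_pos: [0.6054, -0.3019, 0.0141]
eef_rot: [-0.0, 0.781, 0.624, 0.0]
contact_force: [-1.3, 2.5, 4.3]
width: 0.0244
grasp_force: 30.0
```

Contact at 14.1, as expected from the pick height. Release and lift.

apply_moves([
  {"linear": [0,0,0],"rotation": [0,0,0],"jaw": 0.48},
  {"linear": [0,0,0],"rotation": [0,0,0],"jaw": 0.48},
  {"linear": [0,0,0],"rotation": [0,0,0],"jaw": 0.48},
  {"linear": [0,0,0],"rotation": [0,0,0],"jaw": 0.48},
  {"linear": [0,0,0],"rotation": [0,0,0],"jaw": 0.48},
  {"linear": [0,0,-10],"rotation": [0,0,0],"jaw": 0.48},
  {"linear": [0,0,-20],"rotation": [0,0,0],"jaw": 0.48},
  {"linear": [0,0,-30],"rotation": [0,0,0],"jaw": 0.9},
  {"linear": [0,0,-20],"rotation": [0,0,0],"jaw": 0.9},
  {"linear": [0,0,0],"rotation": [0,0,0],"jaw": 0.9},
])

```text
clock: 20.18
eef_pos: [0.6074, -0.3035, 0.0994]
eef_rot: [0.003, 0.781, 0.624, 0.002]
contact_force: [0.6, -1.2, 0.2]
width: 0.0546
grasp_force: 0.0
```

Run:
```python
from h import *
look("scene",["stone_a"]);look("top",["tin_a"]);goto([406,-267,60],-20)
```

```text
scene stone_a 0.76 n 227 ztop 22.4 rect [ 605.2 -220.    72.5   24.5   19.1]
scene stone_a 0.5 n 264 ztop 22.1 rect [ 608.8 -301.3   71.3   28.1   79.8]
top tin_a 0.73 n 234 ztop 24.1 rect [447.6 134.2  48.4  48.3  88.9]
t 20.38 pos [ 604.9 -301.5   92.9] w 69.6 g 0.0 F [-0.6  0.9 -0.8]
tilt z [-1.e-03  7.e-04 -1.e+00] yaw of tool y deg -12.71 q [-0.07  0.61  0.67  1.49 -0.4   1.18  0.44]
shift now-axes [ -10.2 -201.6   33.1] shift target-axes [ -35.6 -198.7   32.9] rotvec [-0.0012 -0.0004  0.1272]
```

apply_moves([
  {"linear": [-1.5,-28.8,0],"rotation": [0,0,0],"jaw": 1},
  {"linear": [-1.5,-28.8,0],"rotation": [0,0,0],"jaw": 1},
  {"linear": [-1.5,-28.8,0],"rotation": [0,0,0],"jaw": 1},
  {"linear": [-1.5,-28.8,5],"rotation": [0,0,0],"jaw": 1},
  {"linear": [-1.5,-28.8,10],"rotation": [0,0,0],"jaw": 1},
  {"linear": [-1.5,-28.8,10],"rotation": [0,0,0],"jaw": 1},
  {"linear": [-1.2,-28.8,8],"rotation": [0,0,0],"jaw": 1},
  {"linear": [0,0,0],"rotation": [0,0,0],"jaw": 1},
  {"linear": [0,0,0],"rotation": [0,0,0],"jaw": 1},
])

```text
clock: 21.13
eef_pos: [0.4047, -0.2666, 0.0597]
eef_rot: [-0.001, 0.781, 0.624, -0.0]
contact_force: [1.3, -0.8, -0.1]
width: 0.0869
grasp_force: 0.0
```

Run:
```python
from h import *
goto([406,-267,8],-12.7)
```

```text
t 21.13 pos [ 404.7 -266.6   59.7] w 86.9 g 0.0 F [ 1.3 -0.8 -0.1]
tilt z [-0.0016  0.0019 -1.    ] yaw of tool y deg -12.77 q [-0.21  0.23  0.78  2.03 -0.2   0.95  0.45]
shift now-axes [-0.1  1.4 51.7] shift target-axes [-0.1  1.3 51.7] rotvec [-0.002  -0.0015 -0.0012]
```

apply_moves([
  {"linear": [0,1,20],"rotation": [0,0,0],"jaw": 1},
  {"linear": [0,0,20],"rotation": [0,0,0],"jaw": 1},
  {"linear": [0,0,9],"rotation": [0,0,0],"jaw": 1},
  {"linear": [0,0,2],"rotation": [0,0,0],"jaw": 1},
  {"linear": [0,0,0],"rotation": [0,0,0],"jaw": 1},
  {"linear": [0,0,0],"rotation": [0,0,0],"jaw": 0},
  {"linear": [0,0,0],"rotation": [0,0,0],"jaw": 0},
  {"linear": [0,0,0],"rotation": [0,0,0],"jaw": 0},
  {"linear": [0,0,0],"rotation": [0,0,0],"jaw": 0},
  {"linear": [0,0,0],"rotation": [0,0,0],"jaw": 0},
  {"linear": [0,0,0],"rotation": [0,0,0],"jaw": 0},
  {"linear": [0,0,0],"rotation": [0,0,0],"jaw": 0},
  {"linear": [0,0,0],"rotation": [0,0,0],"jaw": 0},
])

```text
clock: 22.22
eef_pos: [0.4075, -0.2677, 0.0098]
eef_rot: [-0.0, 0.781, 0.624, 0.0]
contact_force: [-0.8, 0.9, 4.5]
width: 0.055
grasp_force: 30.0
```

apply_moves([
  {"linear": [0,0,-10],"rotation": [0,0,0],"jaw": 0},
  {"linear": [0,0,-20],"rotation": [0,0,0],"jaw": 0},
  {"linear": [0,0,-30],"rotation": [0,0,0],"jaw": 0},
  {"linear": [0,0,-30],"rotation": [0,0,0],"jaw": 0},
  {"linear": [0,0,0],"rotation": [0,0,0],"jaw": 0},
  {"linear": [0,0,0],"rotation": [0,0,0],"jaw": 0},
])

```text
clock: 22.72
eef_pos: [0.4085, -0.268, 0.1013]
eef_rot: [0.001, 0.781, 0.624, 0.001]
contact_force: [0.8, 0.7, -1.4]
width: 0.0548
grasp_force: 30.0
```

Run:
```python
from h import *
# tray tins, slots at tray y = +-42
a=np.radians(-10.9); o=np.array([614,258])
for y in(42,-42): print(o+y*np.array([-np.sin(a),np.cos(a)]))
p=o-42*np.array([-np.sin(a),np.cos(a)])
goto([*p,98],-12.7)
```

```text
[621.94200861 299.24226593]
[606.05799139 216.75773407]
t 22.72 pos [ 408.5 -268.   101.3] w 54.8 g 30.0 F [ 0.8  0.7 -1.4]
tilt z [ 3.7e-03 -2.0e-04 -1.0e+00] yaw of tool y deg -12.71 q [-0.25  0.16  0.81  1.99 -0.14  1.04  0.4 ]
shift now-axes [516.4  86.    3.9] shift target-axes [516.3  86.1   3.3] rotvec [ 0.0036 -0.0006 -0.0002]
```

apply_moves([
  {"linear": [33.4,4.6,0],"rotation": [0,0,0],"jaw": 0},
  {"linear": [33.4,4.6,0],"rotation": [0,0,0],"jaw": 0},
  {"linear": [33.4,4.6,0],"rotation": [0,0,0],"jaw": 0},
  {"linear": [33.4,4.6,0],"rotation": [0,0,0],"jaw": 0},
  {"linear": [33.4,4.6,0],"rotation": [0,0,0],"jaw": 0},
  {"linear": [33.4,4.6,0],"rotation": [0,0,0],"jaw": 0},
  {"linear": [33.4,4.6,0],"rotation": [0,0,0],"jaw": 0},
  {"linear": [33.4,4.6,0],"rotation": [0,0,0],"jaw": 0},
  {"linear": [33.4,4.6,0],"rotation": [0,0,0],"jaw": 0},
  {"linear": [33.4,4.6,0],"rotation": [0,0,0],"jaw": 0},
  {"linear": [33.4,4.6,0],"rotation": [0,0,0],"jaw": 0},
  {"linear": [33.4,4.6,0],"rotation": [0,0,0],"jaw": 0},
  {"linear": [33.4,4.6,0],"rotation": [0,0,0],"jaw": 0},
  {"linear": [33.4,4.6,0],"rotation": [0,0,0],"jaw": 0},
  {"linear": [33.4,4.6,0],"rotation": [0,0,0],"jaw": 0},
  {"linear": [33.4,4.6,0],"rotation": [0,0,0],"jaw": 0},
  {"linear": [33.4,4.6,0],"rotation": [0,0,0],"jaw": 0},
  {"linear": [33.4,4.6,0],"rotation": [0,0,0],"jaw": 0},
  {"linear": [0,0,0],"rotation": [0,0,0],"jaw": 0},
  {"linear": [0,0,0],"rotation": [0,0,0],"jaw": 0},
])

```text
clock: 24.38
eef_pos: [0.6194, 0.3025, 0.0972]
eef_rot: [-0.0, 0.78, 0.626, -0.001]
contact_force: [-0.7, -0.4, -1.1]
width: 0.0551
grasp_force: 30.0
```

Run:
```python
from h import *
look("scene",["tin_a"]);goto([621,299,16],-12.7)
```

```text
scene tin_a 0.72 n 332 ztop 21.1 rect [449.5 135.7  57.3  55.9  -9.8]
t 24.48 pos [620.1 299.2  98.3] w 54.8 g 30.0 F [ 0.1 -0.2 -0.2]
tilt z [-0.0016 -0.0019 -1.    ] yaw of tool y deg -12.77 q [-0.83  0.59  0.45  1.43 -0.26  1.19 -0.57]
shift now-axes [ 0.2  1.  82.3] shift target-axes [ 0.   0.9 82.3] rotvec [-0.0012  0.0022 -0.0013]
```

apply_moves([
  {"linear": [0,1,20],"rotation": [0,0,0],"jaw": 0},
  {"linear": [0,0,25],"rotation": [0,0,0],"jaw": 0},
  {"linear": [0,0,20],"rotation": [0,0,0],"jaw": 0},
  {"linear": [0,0,10],"rotation": [0,0,0],"jaw": 0},
  {"linear": [0,0,4],"rotation": [0,0,0],"jaw": 0},
  {"linear": [0,0,0],"rotation": [0,0,0],"jaw": 0},
  {"linear": [0,0,1],"rotation": [0,0,0],"jaw": 0},
  {"linear": [0,0,0],"rotation": [0,0,0],"jaw": 0},
])

```text
clock: 25.15
eef_pos: [0.6224, 0.3005, 0.0211]
eef_rot: [0.0, 0.781, 0.624, 0.001]
contact_force: [0.1, 0.7, -0.6]
width: 0.0547
grasp_force: 30.0
```

apply_moves([
  {"linear": [0,0,1],"rotation": [0,0,0],"jaw": 0},
  {"linear": [0,0,1],"rotation": [0,0,0],"jaw": 0},
  {"linear": [0,0,0],"rotation": [0,0,0],"jaw": 0},
])

```text
clock: 25.4
eef_pos: [0.6216, 0.3005, 0.0179]
eef_rot: [-0.0, 0.781, 0.624, 0.0]
contact_force: [0.3, 0.1, -0.8]
width: 0.0549
grasp_force: 30.0
```

apply_moves([
  {"linear": [0,0,1],"rotation": [0,0,0],"jaw": 0},
  {"linear": [0,0,1],"rotation": [0,0,0],"jaw": 0},
  {"linear": [0,0,0],"rotation": [0,0,0],"jaw": 0},
])

```text
clock: 25.65
eef_pos: [0.6216, 0.3004, 0.016]
eef_rot: [-0.0, 0.781, 0.624, 0.0]
contact_force: [-0.4, -1.1, 1.9]
width: 0.0549
grasp_force: 30.0
```

apply_moves([
  {"linear": [0,0,1],"rotation": [0,0,0],"jaw": 0},
  {"linear": [0,0,0],"rotation": [0,0,0],"jaw": 0},
])

```text
clock: 25.82
eef_pos: [0.6216, 0.3004, 0.0159]
eef_rot: [-0.0, 0.781, 0.624, 0.0]
contact_force: [-4.4, -2.6, 9.5]
width: 0.0553
grasp_force: 30.0
```

apply_moves([
  {"linear": [0,0,0],"rotation": [0,0,0],"jaw": 0.8},
  {"linear": [0,0,0],"rotation": [0,0,0],"jaw": 0.8},
  {"linear": [0,0,0],"rotation": [0,0,0],"jaw": 0.8},
  {"linear": [0,0,0],"rotation": [0,0,0],"jaw": 0.8},
  {"linear": [0,0,0],"rotation": [0,0,0],"jaw": 0.8},
  {"linear": [0,0,-10],"rotation": [0,0,0],"jaw": 0.8},
  {"linear": [0,0,-20],"rotation": [0,0,0],"jaw": 0.8},
  {"linear": [0,0,-30],"rotation": [0,0,0],"jaw": 1},
  {"linear": [0,0,-20],"rotation": [0,0,0],"jaw": 1},
  {"linear": [0,0,0],"rotation": [0,0,0],"jaw": 1},
])

```text
clock: 26.65
eef_pos: [0.6241, 0.3012, 0.1007]
eef_rot: [0.001, 0.781, 0.624, 0.004]
contact_force: [0.9, 0.1, 0.5]
width: 0.0819
grasp_force: 0.0
```

Run:
```python
from h import *
look("scene",["tin_a"]);goto([448.5,135,60],-12.7)
```

```text
scene tin_a 0.85 n 366 ztop 20.8 rect [449.5 135.1  58.4  56.2 -11.4]
scene tin_a 0.72 n 475 ztop 27.6 rect [624.2 299.4  54.3  54.3 -31.1]
t 26.75 pos [622.1 300.6  96.2] w 85.5 g 0.0 F [-0.  -0.1 -0.1]
tilt z [ 0.0019  0.0014 -1.    ] yaw of tool y deg -12.72 q [-0.83  0.59  0.45  1.43 -0.27  1.18 -0.56]
shift now-axes [-199.8 -133.    35.7] shift target-axes [-199.7 -133.    36.2] rotvec [ 0.0016 -0.0018 -0.0004]
```

apply_moves([
  {"linear": [-28.5,-19,0],"rotation": [0,0,0],"jaw": 1},
  {"linear": [-28.5,-19,0],"rotation": [0,0,0],"jaw": 1},
  {"linear": [-28.5,-19,0],"rotation": [0,0,0],"jaw": 1},
  {"linear": [-28.5,-19,5],"rotation": [0,0,0],"jaw": 1},
  {"linear": [-28.5,-19,10],"rotation": [0,0,0],"jaw": 1},
  {"linear": [-28.5,-19,10],"rotation": [0,0,0],"jaw": 1},
  {"linear": [-28.5,-19,9],"rotation": [0,0,0],"jaw": 1},
  {"linear": [0,0,0],"rotation": [0,0,0],"jaw": 1},
  {"linear": [0,0,0],"rotation": [0,0,0],"jaw": 1},
])

```text
clock: 27.5
eef_pos: [0.4458, 0.1337, 0.0597]
eef_rot: [-0.001, 0.781, 0.624, -0.001]
contact_force: [0.1, 0.3, 1.0]
width: 0.0872
grasp_force: 0.0
```

Run:
```python
from h import *
goto([448.5,135,10],-12.7)
```

```text
t 27.5 pos [445.8 133.7  59.7] w 87.2 g 0.0 F [0.1 0.3 1. ]
tilt z [-2.7e-03 -2.0e-04 -1.0e+00] yaw of tool y deg -12.8 q [-0.87  0.15  0.52  2.07 -0.1   0.94 -0.52]
shift now-axes [ 1.8  2.4 49.7] shift target-axes [ 1.8  2.3 49.7] rotvec [-0.0026  0.0008 -0.0017]
```

apply_moves([
  {"linear": [0.5,1,20],"rotation": [0,0,0],"jaw": 1},
  {"linear": [0,0,20],"rotation": [0,0,0],"jaw": 1},
  {"linear": [0,0,8],"rotation": [0,0,0],"jaw": 1},
  {"linear": [0,0,1.5],"rotation": [0,0,0],"jaw": 1},
  {"linear": [0,0,0],"rotation": [0,0,0],"jaw": 1},
  {"linear": [0,0,0],"rotation": [0,0,0],"jaw": 0},
  {"linear": [0,0,0],"rotation": [0,0,0],"jaw": 0},
  {"linear": [0,0,0],"rotation": [0,0,0],"jaw": 0},
  {"linear": [0,0,0],"rotation": [0,0,0],"jaw": 0},
  {"linear": [0,0,0],"rotation": [0,0,0],"jaw": 0},
  {"linear": [0,0,0],"rotation": [0,0,0],"jaw": 0},
  {"linear": [0,0,0],"rotation": [0,0,0],"jaw": 0},
  {"linear": [0,0,0],"rotation": [0,0,0],"jaw": 0},
])

```text
clock: 28.58
eef_pos: [0.449, 0.1354, 0.0114]
eef_rot: [-0.0, 0.781, 0.624, 0.0]
contact_force: [-1.8, -0.0, 4.8]
width: 0.0551
grasp_force: 30.0
```

apply_moves([
  {"linear": [0,0,-10],"rotation": [0,0,0],"jaw": 0},
  {"linear": [0,0,-20],"rotation": [0,0,0],"jaw": 0},
  {"linear": [0,0,-30],"rotation": [0,0,0],"jaw": 0},
  {"linear": [0,0,-20],"rotation": [0,0,0],"jaw": 0},
  {"linear": [0,0,0],"rotation": [0,0,0],"jaw": 0},
  {"linear": [0,0,0],"rotation": [0,0,0],"jaw": 0},
])

```text
clock: 29.08
eef_pos: [0.4496, 0.1356, 0.0924]
eef_rot: [-0.0, 0.781, 0.624, 0.001]
contact_force: [0.4, -0.5, -1.8]
width: 0.055
grasp_force: 30.0
```

Run:
```python
from h import *
goto([606,217,90],-12.7)
```

```text
t 29.08 pos [449.6 135.6  92.4] w 55.0 g 30.0 F [ 0.4 -0.5 -1.8]
tilt z [ 0.0021  0.0018 -1.    ] yaw of tool y deg -12.72 q [-0.89  0.11  0.53  2.04 -0.06  1.01 -0.55]
shift now-axes [113.8 134.6   2.8] shift target-axes [113.8 134.7   2.4] rotvec [ 0.0017 -0.0022 -0.0004]
```

apply_moves([
  {"linear": [19,22.5,0],"rotation": [0,0,0],"jaw": 0},
  {"linear": [19,22.5,0],"rotation": [0,0,0],"jaw": 0},
  {"linear": [19,22.5,0],"rotation": [0,0,0],"jaw": 0},
  {"linear": [19,22.5,0],"rotation": [0,0,0],"jaw": 0},
  {"linear": [19,22.5,0],"rotation": [0,0,0],"jaw": 0},
  {"linear": [19,22.5,0],"rotation": [0,0,0],"jaw": 0},
  {"linear": [0,0,0],"rotation": [0,0,0],"jaw": 0},
  {"linear": [0,0,20],"rotation": [0,0,0],"jaw": 0},
  {"linear": [0,0,20],"rotation": [0,0,0],"jaw": 0},
  {"linear": [0,0,10],"rotation": [0,0,0],"jaw": 0},
  {"linear": [0,0,0],"rotation": [0,0,0],"jaw": 0},
  {"linear": [0,0,0],"rotation": [0,0,0],"jaw": 0},
])

```text
clock: 30.08
eef_pos: [0.6051, 0.2163, 0.0406]
eef_rot: [-0.0, 0.781, 0.624, -0.001]
contact_force: [0.1, 0.1, 0.3]
width: 0.0549
grasp_force: 30.0
```

Run:
```python
from h import *
goto([606,217,17.6],-12.7)
```

```text
t 30.08 pos [605.1 216.3  40.6] w 54.9 g 30.0 F [0.1 0.1 0.3]
tilt z [-1.5e-03 -9.0e-04 -1.0e+00] yaw of tool y deg -12.73 q [-0.78  0.56  0.48  1.62 -0.29  1.04 -0.43]
shift now-axes [ 0.9  0.7 23. ] shift target-axes [ 0.8  0.7 23. ] rotvec [-0.0013  0.0012 -0.0005]
```

apply_moves([
  {"linear": [0,0,12],"rotation": [0,0,0],"jaw": 0},
  {"linear": [0,0,7],"rotation": [0,0,0],"jaw": 0},
  {"linear": [0,0,2],"rotation": [0,0,0],"jaw": 0},
  {"linear": [0,0,1],"rotation": [0,0,0],"jaw": 0},
  {"linear": [0,0,0],"rotation": [0,0,0],"jaw": 0},
])

```text
clock: 30.5
eef_pos: [0.6057, 0.2167, 0.0191]
eef_rot: [-0.0, 0.781, 0.624, -0.0]
contact_force: [-0.1, 1.1, -1.2]
width: 0.0551
grasp_force: 30.0
```

apply_moves([
  {"linear": [0,0,1],"rotation": [0,0,0],"jaw": 0},
  {"linear": [0,0,0.5],"rotation": [0,0,0],"jaw": 0},
  {"linear": [0,0,0],"rotation": [0,0,0],"jaw": 0},
])

```text
clock: 30.75
eef_pos: [0.6058, 0.2168, 0.0178]
eef_rot: [-0.0, 0.781, 0.624, 0.0]
contact_force: [0.4, 0.2, -1.0]
width: 0.0554
grasp_force: 30.0
```

apply_moves([
  {"linear": [0,0,1],"rotation": [0,0,0],"jaw": 0},
  {"linear": [0,0,0],"rotation": [0,0,0],"jaw": 0},
])

```text
clock: 30.92
eef_pos: [0.606, 0.2169, 0.0174]
eef_rot: [-0.0, 0.781, 0.624, 0.0]
contact_force: [-2.2, -0.9, 5.5]
width: 0.0548
grasp_force: 30.0
```

apply_moves([
  {"linear": [0,0,0.5],"rotation": [0,0,0],"jaw": 0},
  {"linear": [0,0,0],"rotation": [0,0,0],"jaw": 0},
])

```text
clock: 31.08
eef_pos: [0.606, 0.2168, 0.0174]
eef_rot: [-0.0, 0.781, 0.624, 0.0]
contact_force: [-4.5, -1.5, 10.2]
width: 0.055
grasp_force: 30.0
```

apply_moves([
  {"linear": [0,0,0],"rotation": [0,0,0],"jaw": 0.8},
  {"linear": [0,0,0],"rotation": [0,0,0],"jaw": 0.8},
  {"linear": [0,0,0],"rotation": [0,0,0],"jaw": 0.8},
  {"linear": [0,0,0],"rotation": [0,0,0],"jaw": 0.8},
  {"linear": [0,0,0],"rotation": [0,0,0],"jaw": 0.8},
  {"linear": [0,0,-10],"rotation": [0,0,0],"jaw": 0.8},
  {"linear": [0,0,-20],"rotation": [0,0,0],"jaw": 0.8},
  {"linear": [0,0,-30],"rotation": [0,0,0],"jaw": 0.75},
  {"linear": [0,0,-20],"rotation": [0,0,0],"jaw": 0.75},
  {"linear": [0,0,0],"rotation": [0,0,0],"jaw": 0.75},
])

```text
clock: 31.92
eef_pos: [0.6084, 0.2174, 0.1018]
eef_rot: [0.001, 0.781, 0.624, 0.004]
contact_force: [0.2, -0.0, -0.1]
width: 0.0659
grasp_force: 0.0
```

Run:
```python
from h import *
look("scene",["tin_a","jaw_cover"]);look("top",["jaw_cover"]);goto([467,3,80],-64.8)
```

```text
scene tin_a 0.85 n 409 ztop 27.3 rect [609.9 215.8  54.1  51.   53.5]
scene tin_a 0.84 n 512 ztop 27.4 rect [623.9 300.1  55.6  53.2 -33.7]
scene jaw_cover 0.7 n 260 ztop 24.7 rect [474.5   5.4  55.8  35.4  26.7]
top jaw_cover 0.56 n 225 ztop 27.9 rect [466.5   4.4  59.1  34.8  28.4]
t 32.17 pos [605.  216.6  95.2] w 65.2 g 0.0 F [ 0.7  0.7 -0.8]
tilt z [-1.5e-03 -6.0e-04 -1.0e+00] yaw of tool y deg -12.71 q [-0.79  0.5   0.5   1.58 -0.26  1.13 -0.45]
shift now-axes [-238.7  -87.6   15.5] shift target-axes [-215.9  134.5   15.2] rotvec [-8.000e-04  1.500e-03  9.091e-01]
```

apply_moves([
  {"linear": [-29.8,-10.9,0],"rotation": [0,0,0],"jaw": 0.75},
  {"linear": [-29.8,-10.9,0],"rotation": [0,0,0],"jaw": 0.75},
  {"linear": [-29.8,-10.9,0],"rotation": [0,0,0],"jaw": 0.75},
  {"linear": [-29.8,-10.9,0],"rotation": [0,0,0],"jaw": 0.75},
  {"linear": [-29.8,-10.9,0],"rotation": [0,0,0],"jaw": 0.75},
  {"linear": [-29.8,-10.9,0],"rotation": [0,0,0],"jaw": 0.75},
  {"linear": [-29.8,-10.9,8],"rotation": [0,0,0],"jaw": 0.75},
  {"linear": [-29.8,-10.9,8],"rotation": [0,0,0],"jaw": 0.75},
  {"linear": [0,0,0],"rotation": [0,0,0.1115],"jaw": 0.75},
  {"linear": [0,0,0],"rotation": [0,0,0.1115],"jaw": 0.75},
  {"linear": [0,0,0],"rotation": [0,0,0.1115],"jaw": 0.75},
  {"linear": [0,0,0],"rotation": [0,0,0.1115],"jaw": 0.75},
  {"linear": [0,0,0],"rotation": [0,0,0.1115],"jaw": 0.75},
  {"linear": [0,0,0],"rotation": [0,0,0.1115],"jaw": 0.75},
  {"linear": [0,0,0],"rotation": [0,0,0.1115],"jaw": 0.75},
  {"linear": [0,0,0],"rotation": [0,0,0.1115],"jaw": 0.75},
  {"linear": [0,0,0],"rotation": [0,0,0],"jaw": 0.75},
  {"linear": [0,0,0],"rotation": [0,0,0],"jaw": 0.75},
])

```text
clock: 33.67
eef_pos: [0.4677, 0.0033, 0.0796]
eef_rot: [0.0, 0.974, 0.228, -0.001]
contact_force: [0.5, -0.2, -0.1]
width: 0.0651
grasp_force: 0.0
```

Run:
```python
from h import *
goto([468,3.5,10],-63.8)
```

```text
t 33.67 pos [467.7   3.3  79.6] w 65.1 g 0.0 F [ 0.5 -0.2 -0.1]
tilt z [-1.e-03 -4.e-04 -1.e+00] yaw of tool y deg -63.62 q [-0.77  0.13  0.71  2.06 -0.1   0.99 -1.11]
shift now-axes [ 0.4 -0.  69.6] shift target-axes [ 0.3 -0.  69.6] rotvec [-0.0001  0.0011  0.0031]
```

apply_moves([
  {"linear": [0,0,25],"rotation": [0,0,0],"jaw": 0.75},
  {"linear": [0,0,25],"rotation": [0,0,0],"jaw": 0.75},
  {"linear": [0,0,14],"rotation": [0,0,0],"jaw": 0.75},
  {"linear": [0,0,4.5],"rotation": [0,0,0],"jaw": 0.75},
  {"linear": [0,0,0],"rotation": [0,0,0],"jaw": 0.75},
  {"linear": [0,0,0],"rotation": [0,0,0],"jaw": 0},
  {"linear": [0,0,0],"rotation": [0,0,0],"jaw": 0},
  {"linear": [0,0,0],"rotation": [0,0,0],"jaw": 0},
  {"linear": [0,0,0],"rotation": [0,0,0],"jaw": 0},
  {"linear": [0,0,0],"rotation": [0,0,0],"jaw": 0},
  {"linear": [0,0,0],"rotation": [0,0,0],"jaw": 0},
  {"linear": [0,0,0],"rotation": [0,0,0],"jaw": 0},
  {"linear": [0,0,0],"rotation": [0,0,0],"jaw": 0},
])

```text
clock: 34.75
eef_pos: [0.4684, 0.0036, 0.012]
eef_rot: [-0.0, 0.974, 0.226, 0.0]
contact_force: [-2.3, 0.7, 6.9]
width: 0.0357
grasp_force: 30.0
```

apply_moves([
  {"linear": [0,0,-10],"rotation": [0,0,0],"jaw": 0},
  {"linear": [0,0,-20],"rotation": [0,0,0],"jaw": 0},
  {"linear": [0,0,-30],"rotation": [0,0,0],"jaw": 0},
  {"linear": [0,0,-20],"rotation": [0,0,0],"jaw": 0},
  {"linear": [0,0,0],"rotation": [0,0,0],"jaw": 0},
  {"linear": [0,0,0],"rotation": [0,0,0],"jaw": 0},
])

```text
clock: 35.25
eef_pos: [0.4688, 0.0037, 0.0927]
eef_rot: [-0.0, 0.974, 0.226, 0.001]
contact_force: [0.8, -0.0, -0.9]
width: 0.0354
grasp_force: 30.0
```

Run:
```python
from h import *
goto([658,-6,90],-63.6)
```

```text
t 35.25 pos [468.8   3.7  92.7] w 35.4 g 30.0 F [ 0.8 -0.  -0.9]
tilt z [ 0.0022  0.0014 -1.    ] yaw of tool y deg -63.82 q [-0.78  0.11  0.72  2.05 -0.09  1.01 -1.13]
shift now-axes [165.5  92.1   3.1] shift target-axes [165.1  92.8   2.7] rotvec [-0.0003 -0.0026 -0.0038]
```

apply_moves([
  {"linear": [27.6,15.4,0],"rotation": [0,0,0],"jaw": 0},
  {"linear": [27.6,15.4,0],"rotation": [0,0,0],"jaw": 0},
  {"linear": [27.6,15.4,0],"rotation": [0,0,0],"jaw": 0},
  {"linear": [27.6,15.4,0],"rotation": [0,0,0],"jaw": 0},
  {"linear": [27.6,15.4,0],"rotation": [0,0,0],"jaw": 0},
  {"linear": [27.6,15.4,0],"rotation": [0,0,0],"jaw": 0},
  {"linear": [0,0,0],"rotation": [0,0,0],"jaw": 0},
  {"linear": [0,0,20],"rotation": [0,0,0],"jaw": 0},
  {"linear": [0,0,20],"rotation": [0,0,0],"jaw": 0},
  {"linear": [0,0,10],"rotation": [0,0,0],"jaw": 0},
  {"linear": [0,0,0],"rotation": [0,0,0],"jaw": 0},
  {"linear": [0,0,0],"rotation": [0,0,0],"jaw": 0},
])

```text
clock: 36.25
eef_pos: [0.6569, -0.0066, 0.0411]
eef_rot: [-0.0, 0.974, 0.226, -0.001]
contact_force: [0.4, 0.2, 0.1]
width: 0.0356
grasp_force: 30.0
```

Run:
```python
from h import *
goto([658,-6,18.2],-63.6)
```

```text
t 36.25 pos [656.9  -6.6  41.1] w 35.6 g 30.0 F [0.4 0.2 0.1]
tilt z [-1.7e-03 -3.0e-04 -1.0e+00] yaw of tool y deg -63.84 q [-0.52  0.63  0.64  1.58 -0.41  1.07 -0.89]
shift now-axes [ 1.3 -0.  22.9] shift target-axes [ 1.3 -0.1 22.9] rotvec [-0.0004  0.0017 -0.0041]
```

apply_moves([
  {"linear": [0,0,12],"rotation": [0,0,0],"jaw": 0},
  {"linear": [0,0,7],"rotation": [0,0,0],"jaw": 0},
  {"linear": [0,0,2],"rotation": [0,0,0],"jaw": 0},
  {"linear": [0,0,1],"rotation": [0,0,0],"jaw": 0},
  {"linear": [0,0,0],"rotation": [0,0,0],"jaw": 0},
])

```text
clock: 36.67
eef_pos: [0.6575, -0.0065, 0.0196]
eef_rot: [-0.0, 0.974, 0.226, -0.0]
contact_force: [-0.2, 0.4, -0.7]
width: 0.0355
grasp_force: 30.0
```

apply_moves([
  {"linear": [0,0,1],"rotation": [0,0,0],"jaw": 0},
  {"linear": [0,0,0.5],"rotation": [0,0,0],"jaw": 0},
  {"linear": [0,0,0],"rotation": [0,0,0],"jaw": 0},
])

```text
clock: 36.92
eef_pos: [0.6577, -0.0065, 0.0183]
eef_rot: [-0.0, 0.974, 0.226, 0.0]
contact_force: [0.5, 0.3, -0.9]
width: 0.0353
grasp_force: 30.0
```

apply_moves([
  {"linear": [0,0,0.7],"rotation": [0,0,0],"jaw": 0},
  {"linear": [0,0,0],"rotation": [0,0,0],"jaw": 0},
  {"linear": [0,0,0],"rotation": [0,0,0],"jaw": 0},
])

```text
clock: 37.17
eef_pos: [0.6578, -0.0065, 0.0181]
eef_rot: [-0.0, 0.974, 0.226, 0.0]
contact_force: [-2.7, 0.4, 6.3]
width: 0.0355
grasp_force: 30.0
```

apply_moves([
  {"linear": [0,0,0.5],"rotation": [0,0,0],"jaw": 0},
  {"linear": [0,0,0],"rotation": [0,0,0],"jaw": 0},
])

```text
clock: 37.33
eef_pos: [0.6578, -0.0065, 0.0181]
eef_rot: [-0.0, 0.974, 0.226, 0.0]
contact_force: [-4.9, 0.3, 10.2]
width: 0.0359
grasp_force: 30.0
```

Release, lift, then back off for a clear final view.

apply_moves([
  {"linear": [0,0,0],"rotation": [0,0,0],"jaw": 0.65},
  {"linear": [0,0,0],"rotation": [0,0,0],"jaw": 0.65},
  {"linear": [0,0,0],"rotation": [0,0,0],"jaw": 0.65},
  {"linear": [0,0,0],"rotation": [0,0,0],"jaw": 0.65},
  {"linear": [0,0,0],"rotation": [0,0,0],"jaw": 0.65},
  {"linear": [0,0,-10],"rotation": [0,0,0],"jaw": 0.65},
  {"linear": [0,0,-20],"rotation": [0,0,0],"jaw": 0.65},
  {"linear": [0,0,-30],"rotation": [0,0,0],"jaw": 0.65},
  {"linear": [0,0,-40],"rotation": [0,0,0],"jaw": 0.65},
  {"linear": [-25,-14,-10],"rotation": [0,0,0],"jaw": 0.65},
  {"linear": [-25,-14,-10],"rotation": [0,0,0],"jaw": 0.65},
  {"linear": [-25,-14,-10],"rotation": [0,0,0],"jaw": 0.65},
  {"linear": [-25,-14,-10],"rotation": [0,0,0],"jaw": 0.65},
  {"linear": [-25,-14,-10],"rotation": [0,0,0],"jaw": 0.65},
  {"linear": [-25,-14,0],"rotation": [0,0,0],"jaw": 0.65},
  {"linear": [-25,-14,0],"rotation": [0,0,0],"jaw": 0.65},
  {"linear": [0,0,0],"rotation": [0,0,0],"jaw": 0.65},
  {"linear": [0,0,0],"rotation": [0,0,0],"jaw": 0.65},
])

```text
clock: 38.83
eef_pos: [0.4567, 0.0047, 0.1679]
eef_rot: [-0.002, 0.974, 0.227, 0.001]
contact_force: [0.7, -0.1, 0.7]
width: 0.0563
grasp_force: 0.0
```

Run:
```python
from h import *
p,d=look("scene",["tin_a","stone_a","jaw_cover","mug","screwdriver"]); state()
cv2.imwrite("pics/f.png",p[...,::-1])
```

```text
scene tin_a 0.97 n 497 ztop 27.5 rect [624.1 298.7  55.2  51.5  12.9]
scene tin_a 0.69 n 451 ztop 27.1 rect [607.8 216.4  56.3  53.6  30.7]
scene stone_a 0.76 n 253 ztop 22.4 rect [ 607.4 -219.5   70.    25.1   18.7]
scene stone_a 0.66 n 236 ztop 22.2 rect [ 609.3 -300.7   68.5   26.3   74.4]
scene jaw_cover 0.55 n 344 ztop 31.3 rect [659.8  -7.2  58.8  36.2  26.8]
scene mug 0.95 n 2067 ztop 77.3 rect [527.5 511.6  90.7  74.5 -73.6]
scene screwdriver 0.64 n 315 ztop 21.7 rect [ 491.5 -501.9  104.6   21.    17.1]
t 39.13 pos [457.8   3.9 166.8] w 56.6 g 0.0 F [-0.4  0.2 -0.3]
tilt z [-4.0e-04 -1.2e-03 -1.0e+00] yaw of tool y deg -63.87 q [-0.86 -0.04  0.74  1.99  0.03  1.18 -1.24]
```

View pics/f.png

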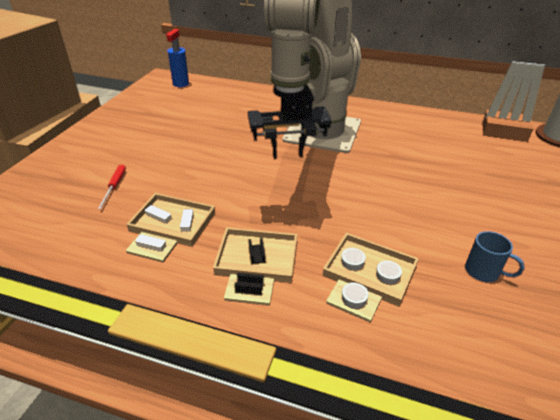

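The picture shows both stones flat in the left tray (158,214 and 187,221). The jaw cover lies open side up in the middle tray (257,250), and both tins are in the right tray (353,260 and 389,272). The mug and screwdriver have not moved.

```bash
python3 -c "
from bench import ticket
print(ticket.close_job())"
```

```text
the job is handed in; nothing more can be done
None
```

All five pieces lie flat in their matching trays, the mug and screwdriver are where they were, and the job was handed in at about 39 s of the 128 s allowed.

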